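# Unbolt and open the passive leaf of the craft cupboard

## Task

The blue paint cupboard is only half open: lift the red knob of the bolt on its closed leaf fully up so that the bolt leaves the sill, and only then swing that leaf wide open, to about a right angle with the cupboard's front. Leave the bolt raised and the cupboard's other leaf standing wide open, let go, and leave the green cupboard bolted.

Things in the scene. Friction and masses are not known exactly. Their poses are not given: they have to be found in the camera images.
- blue_cupboard: Blue cupboard, fixed, 290 mm wide (y), 180 deep (x), 218 high; origin at the centre of its underside, front to its own -x. A sill 44 mm high juts 53 mm from the front. Two leaves 141 wide, 170 high, 16 thick hang on the front, lower edge 46, top edge 216 mm above the table: the shut (passive) one in the front's left (+y) half, the other hinged at the right end.
- blue_knob (a point): Centre of the red knob (upright cylinder, 24 mm across, 32 tall) on the bolt, a 12 mm steel rod down the front of the shut leaf into the sill. It stands alone above the leaf (underside 22 mm above the leaf's top edge, bolt down); pinch it from above, any yaw. It rides on the leaf, 125 mm from the hinge line. Axes turn with the leaf: z up, +y to the hinge edge, +x to the leaf's back.
- blue_hinge (a point): Point on the upright hinge line of the blue cupboard's shut leaf, level with the leaf's top edge, 216 mm above the table; it does not move. The hinge line is the leaf's outer front corner, at the left (+y) end of the cupboard's front. Axes turn with the leaf, as for the knob.
- blue_bolt (a joint): Lift of the blue cupboard's bolt in m: 0 down (its tip 20 mm deep in the sill, locking the leaf), 0.032 fully up (stop). It clears the sill above 0.020, takes about 5 N to lift and stays where it is left.
- blue_leaf (a joint): Opening angle of the blue cupboard's shut leaf in rad: 0 shut, 1.57 square to the front, 1.9 its stop. Seen from above it opens clockwise, the knob coming toward the robot. With the bolt up it needs under 2 N at the knob (moved slowly) and stays where it is left.
- blue_wing (a joint): Opening angle of the blue cupboard's other leaf in rad: 0 shut, 1.95 its stop. It already stands wide open toward the robot, its free edge about 140 mm in front of the cupboard, its top 216 mm above the table.
- green_bolt (a joint): Lift of the green cupboard's bolt in m: 0 down, 0.032 up. It starts down and must stay down. The green cupboard stands beside the blue one, fixed, of the same size and build with an identical red knob, both leaves shut.

How it is judged:
By the outcome, as a careful person would: the job done as asked, in the order asked, and still so for the second after the job is handed in, with the robot touching nothing.
It also fails if it takes over 37 s, if anything falls off the work surface, if the arm or the gripper's body presses on something with over 40 N, if the wrist force passes 120 N, or if a joint passes its speed limit or range.

## Robot

A 7-joint arm with a two-finger parallel gripper is mounted at the origin on the work surface. World frame = base frame: x ahead of the robot, y to its left, z up, the work surface at z = 0. Lengths are in m, angles in rad, forces in N, time in s.
With the tool pointing down it reaches from about 0.35 to 0.9 m from the base axis. Payload 7.2 kg.
Tool frame: the origin (TCP) lies midway between the tips of the shut fingers; the grasp point (between the pads) lies 19 mm behind it; x points along the fingers, y is the direction in which the jaws open and shut, and the axes are right-handed (so a half turn about x gives the same grasp; the last joint's range is limited). The gripper opens to 85 mm and grips with 20 to 120 N. Pads are 22 mm wide; open, the fingers measure 114 mm over their backs; the gripper's body (76 mm by 85 mm) begins 54 mm behind the grasp point. The pads swing forward as they close: fully open they stand 13 mm farther back than shut.
Start: joints at [-1.208, 0.411, -0.013, 1.596, 0.006, 1.134, -0.082], TCP at [0.261, 0.568, 0.231] pointing down, gripper open.
Joint ranges: [-2.95, 2.95], [-0.29, 1.99], [-1.47, 1.44], [0.14, 2.54], [-1.03, 4.17], [0.13, 1.85], [-2.86, 2.86]. Speed limits (rad/s): [2.39, 2.39, 3.01, 3.01, 3.14, 3.14, 3.14].

## Interface

Orientations are given as a unit quaternion [x, y, z, w].
In Python, from workcell import status, vision, arm, nets gives the robot as it stands.
- The arm moves only by the shell command python3 -m pendant 'ROWS' [FORCE]. ROWS is JSON, a list of rows, each a list of 5 numbers: the closure in counts, from 0 (fully open) to 255 (shut), then the shift along the tool's x, y, z in mm, then the turn about the tool's x in rad. In form: [[grip, tx, ty, tz, turn], ...]. A call has 1 to 5 rows; each row is the pose to reach, as a shift and turn from the pose commanded when the call began, along the tool's axes at that moment; what a row does not reach only later rows make up. A row lasts 1/8 s, in which the tool goes at most 62.5 mm and 10.7 degrees, less where a joint would pass 70% of its speed; a pose out of reach is approached as far as the arm can. A call with a gripper value outside its range is refused whole. The fingers move at their own pace and stop on an object; FORCE is the grip in N (left out, the last holds). Time passes only in rows, so rows that repeat a pose let the fingers close. It gives the time, the measured TCP pose, the force and the opening at its end, in the units of the state.
- status.get_state(): the state, without advancing time (a new reading comes with each control period).
- vision.camera(name): name is "scene" or "side" or "wrist"; returns a dict with "img" (384x512x3 uint8, blue, green, red), "mtx" (3x3 intrinsics, pixels), "rvec" (rotation vector, rad) and "tvec" (3), from world to camera coordinates, as OpenCV has them; the wrist camera has in their place "mount" (4x4, takes a point from camera to tool coordinates, whose origin is the TCP and whose axes are the tool frame's). Camera axes: x right, y down, z forward; pixel columns grow to the right and rows downward; lengths in m; the calibration is good to about 2 mm. A picture is of the moment at which its call begins: read the wrist's pose just before it. There is no depth.
- arm.sign_off(): hands the job in, once; it reports no verdict.
Trained networks look in the newest picture that a camera, given by its name, has taken for a name from the list of things; names that differ only in an ending like _2 or _b are one class to them, and where a whole thing is asked for, a point or a joint stands for the part that bears it (a point fixed in the world has none). Each returns a list of dicts, best first, with "score" (0 to 1); they miss things now and then, are a little off and sometimes report something else, mostly with a low value. They report only what shows in the picture. A call takes as long as a camera call.
- nets.boxes_of(camera, name): "location" ([column, row] as shares, 0 to 1, of the picture: columns of its width, rows of its height, amid what is visible of it).
The state is a dict: "clock": time; "joint_pos": joint angles; "qd": joint speeds; "joint_torque": joint torques, N m; "position": TCP position; "orientation": TCP orientation; "contact_force": force on the tool from outside, world axes, zero at the start; "moment": the same for the moment, N m; "finger_gap": finger opening in m.
Only numpy, scipy, OpenCV 4.12 (cv2) and the standard library are available. Lean on these libraries where they do the work, as an engineer would, in place of code of your own. Each camera call takes 0.05 s, during which the arm holds its last target.

## Working session

There is one attempt and no reset: what is moved stays moved. The work goes in short steps, Python scripts to look and compute and a shell command to move; the robot and the scene stay as the last step left them, time stands still between calls to the robot, and variables do not carry over. Pictures are saved under pics/ and viewed, and the job is handed in when it is done.

```bash
mkdir -p pics; ls
cat > look.py <<'E'
import cv2,json
from workcell import status,vision,nets
s=status.get_state()
print({k:s[k] for k in('clock','position','orientation','finger_gap','contact_force')})
for c in('scene','side','wrist'):
    d=vision.camera(c); cv2.imwrite(f'pics/a_{c}.png',d['img'])
    import pickle; pickle.dump(d,open(f'cam_{c}.pkl','wb'))
    for n in('blue_knob','blue_cupboard'):
        print(c,n,[(round(b['score'],2),round(b['location'][0]*512,1),round(b['location'][1]*384,1)) for b in nets.boxes_of(c,n)])
E
python3 look.py
```

```text
pics
{'clock': 0.0, 'position': array([0.26082046, 0.56742376, 0.23044818]), 'orientation': array([ 0.15054306,  0.69085269, -0.15169466,  0.69068667]), 'finger_gap': 0.0854374731864453, 'contact_force': array([-0.11268419, -0.26589166, -0.85542663])}
scene blue_knob [(0.7, 183.5, 133.6), (0.16, 195.0, 206.9)]
scene blue_cupboard [(0.57, 217.9, 145.5)]
side blue_knob [(0.6, 146.8, 207.7)]
side blue_cupboard [(0.58, 173.0, 190.2)]
wrist blue_knob []
wrist blue_cupboard []
```

View pics/a_scene.png

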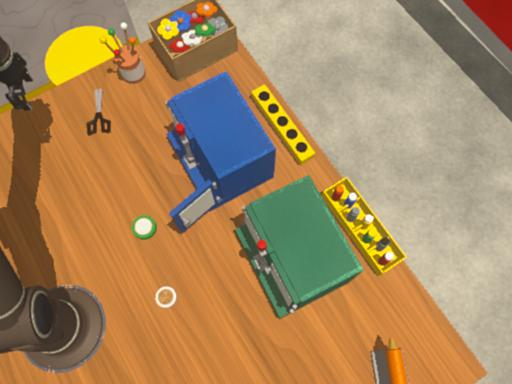

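View pics/a_side.png

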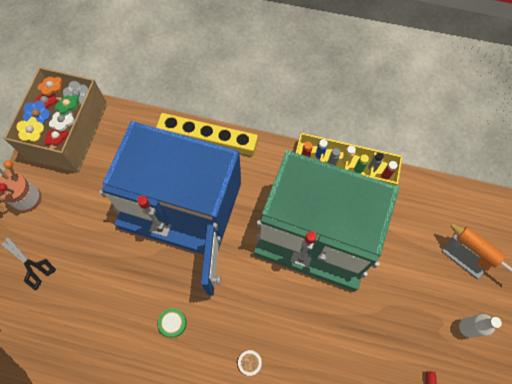

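The scene view shows the blue knob at about (181,129) and the green cupboard's knob at (262,245). In the side view the blue knob is at about (143,202). I'll segment the red pixels, triangulate, and take the cupboard's yaw from its top corners.

```bash
cat > geo.py <<'E'
import cv2,numpy as np,pickle
def load(c):return pickle.load(open(f'cam_{c}.pkl','rb'))
def P(d):
    R=cv2.Rodrigues(np.array(d['rvec'],float))[0];t=np.array(d['tvec'],float).reshape(3,1)
    return np.array(d['mtx'])@np.hstack([R,t])
def onz(d,uv,z):
    p=P(d);A=np.column_stack([p[:,0],p[:,1],-np.array([uv[0],uv[1],1.])]);b=-(p[:,2]*z+p[:,3])
    return np.linalg.solve(A,b)[:2]
def proj(d,X):
    q=P(d)@np.append(X,1);return q[:2]/q[2]
def red(d,near,r=14):
    i=d['img'].astype(int);m=((i[:,:,2]>120)&(i[:,:,1]<70)&(i[:,:,0]<70))|((i[:,:,2]>2.2*i[:,:,1])&(i[:,:,2]>2.2*i[:,:,0])&(i[:,:,2]>80))
    n,l,s,c=cv2.connectedComponentsWithStats(m.astype(np.uint8))
    return [(s[k].tolist(),c[k].round(1).tolist()) for k in range(1,n) if np.hypot(*(c[k]-near))<r and s[k][4]>8]
def tri(a,ua,b,ub):
    X=cv2.triangulatePoints(P(a),P(b),np.array(ua,float).reshape(2,1),np.array(ub,float).reshape(2,1))
    return (X[:3]/X[3]).ravel()
E
python3 - <<'E'
from geo import *
a,b=load('scene'),load('side')
ra,rb=red(a,(181,129)),red(b,(143,202));print(ra,rb)
X=tri(a,ra[0][1],b,rb[0][1]);print(X,proj(a,X),proj(b,X))
for n,d,x,y,w in(('scene',a,150,60,140),('side',b,90,110,160)):
    cv2.imwrite(f'pics/crop_{n}.png',cv2.resize(d['img'][y:y+w,x:x+w],(595,595),interpolation=cv2.INTER_CUBIC))
E
```

```text
[([175, 124, 10, 11, 79], [179.8, 128.8])] [([137, 196, 12, 12, 105], [142.9, 201.7])]
[0.56213352 0.23168928 0.26942958] [179.81766999 128.741417  ] [142.92857032 201.76820791]
```

View pics/crop_scene.png

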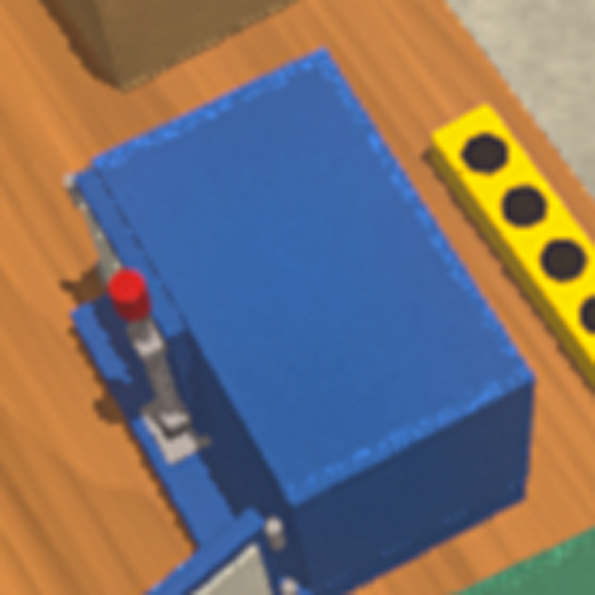

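View pics/crop_side.png

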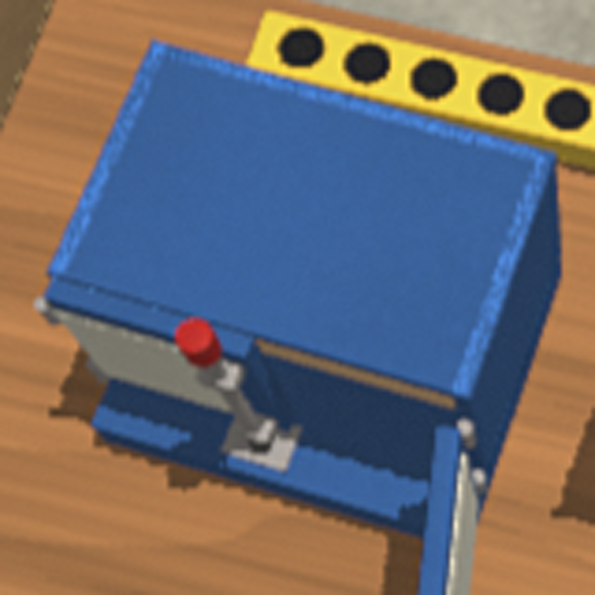

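Run:
```python
from geo import *
a,b=load('scene'),load('side')
f=595/140;g=595/160
S={'bl':(325,48),'br':(535,378),'fr':(292,500),'fl':(95,160),'hinge':(70,182)}
T={'bl':(153,42),'br':(555,155),'fr':(462,397),'fl':(50,272),'hinge':(42,307),}
W={}
for k in S:
    ua=np.array(S[k])/f-.5+.5/f+[150,60];ub=np.array(T[k])/g-.5+.5/g+[90,110]
    z=.218 if k!='hinge' else .22
    x=onz(a,ua,z);y=onz(b,ub,z);W[k]=(x+y)/2;print(k,x.round(4),y.round(4),tri(a,ua,b,ub).round(4))
for p,q in(('bl','br'),('fl','fr'),('fl','bl'),('fr','br')):
    d=W[q]-W[p];print(p,q,np.linalg.norm(d),np.degrees(np.arctan2(d[1],d[0])))
for z in (.254,.27):
  print(z,onz(a,(179.8,128.8),z),onz(b,(142.9,201.7),z))
print(np.linalg.inv(np.vstack([P(a)[:,:]]) [:,:3])@-P(a)[:,3],np.linalg.inv(P(b)[:,:3])@-P(b)[:,3])
```

```text
bl [0.7754 0.3513] [0.7757 0.3496] [0.7735 0.3476 0.2234]
br [0.7611 0.0636] [0.762  0.0618] [0.7591 0.0609 0.2248]
fr [0.5843 0.0755] [0.5836 0.075 ] [0.584  0.0753 0.218 ]
fl [0.5984 0.3595] [0.5989 0.3575] [0.5971 0.3547 0.2252]
hinge [0.5757 0.3525] [0.5742 0.353 ] [0.5761 0.3557 0.2142]
bl br 0.2880673447716585 -92.78059605039766
fl fr 0.2836147585255261 -92.96542995029614
fl bl 0.1770823510069248 -2.606004422596241
fr br 0.1780394949100725 -4.040428766501153
0.254 [0.56377043 0.2398222 ] [0.56664653 0.2368671 ]
0.27 [0.56194251 0.23125642] [0.56211117 0.23161825]
[ 0.43195322 -0.37788313  1.40781075] [ 0.27917405 -0.09582978  1.26815667]
```

Run:
```python
from geo import *
from scipy.spatial.transform import Rotation as Ro
from workcell import status
s=status.get_state();R=Ro.from_quat(s['orientation']).as_matrix();print(R.round(3))
p=s['position']
for n,t in(('above',[.563,.2345,.32]),('mid',[.4,.4,.36])):
  print(n,(R.T@(np.array(t)-p)*1000).round(1))
a=load('scene')
print('pot',onz(a,(130,72),.03),onz(a,(122,30),.12),'box near corner',onz(a,(178,75),0.05))
```

```text
[[-0.     0.418  0.909]
 [-0.     0.909 -0.418]
 [-1.    -0.    -0.   ]]
above [ -88.7 -176.8  413.6]
mid [-128.7  -94.5  196.4]
pot [0.55183358 0.63891777] [0.59595682 0.73043103] box near corner [0.68009342 0.52722026]
```

```bash
python3 -m pendant '[[0,-40,-10,20,0],[0,-85,-30,60,0],[0,-89,-55,115,0],[0,-89,-75,170,0],[0,-89,-95,222,0]]' 30; python3 -m pendant '[[0,0,-20,50,0],[0,0,-42,100,0],[0,0,-62,145,0],[0,0,-77,180,0],[0,0,-82,191,0]]'; python3 -m pendant '[[0,0,0,0,0],[0,0,0,0,0]]'; python3 look.py
```

```text
clock: 1.08
position: [0.4244, 0.3873, 0.3208]
orientation: [0.152, 0.691, -0.151, 0.691]
contact_force: [-0.1, 1.0, 0.7]
finger_gap: 0.0852
clock: 1.7
position: [0.5639, 0.2318, 0.3203]
orientation: [0.152, 0.69, -0.153, 0.691]
contact_force: [0.1, -0.2, 0.5]
finger_gap: 0.0854
clock: 1.95
position: [0.5613, 0.2364, 0.3203]
orientation: [0.151, 0.691, -0.15, 0.691]
contact_force: [0.0, -0.1, -0.1]
finger_gap: 0.0853
{'clock': 1.95, 'position': array([0.56132502, 0.2364249 , 0.32025893]), 'orientation': array([ 0.15054606,  0.69122092, -0.15004896,  0.69067709]), 'finger_gap': 0.08532273882371136, 'contact_force': array([ 0.00399952, -0.05358519, -0.1468821 ])}
scene blue_knob [(0.63, 182.7, 136.6)]
scene blue_cupboard [(0.71, 216.9, 148.9)]
side blue_knob [(0.48, 151.1, 211.1)]
side blue_cupboard [(0.62, 183.4, 193.3)]
wrist blue_knob [(0.91, 252.6, 211.4)]
wrist blue_cupboard [(0.96, 251.1, 223.6), (0.5, 251.9, 213.5)]
```

Run:
```python
from geo import *
from workcell import status
from scipy.spatial.transform import Rotation as Ro
d=load('wrist');s=status.get_state();R=Ro.from_quat(s['orientation']).as_matrix()
M=np.array(d['mount']);K=np.array(d['mtx']);print(M.round(3).tolist(),K[0,0])
r=red(d,(252,200),80);print(r)
def ray(uv,z):
    v=R@M[:3,:3]@np.linalg.inv(K)@[uv[0],uv[1],1];o=s['position']+R@M[:3,3];return (o+v*(z-o[2])/v[2])
for q in r:
  for z in(.254,.27):print(ray(q[1],z).round(4))
```

```text
[[-0.0, -0.301, 0.954, -0.142], [1.0, 0.0, 0.0, -0.001], [-0.0, 0.954, 0.301, -0.078], [0.0, 0.0, 0.0, 1.0]] 339.04388043576586
[([237, 192, 37, 47, 1421], [254.7, 215.3])]
[0.5664 0.2358 0.254 ]
[0.5607 0.2382 0.27  ]
```

View pics/a_wrist.png

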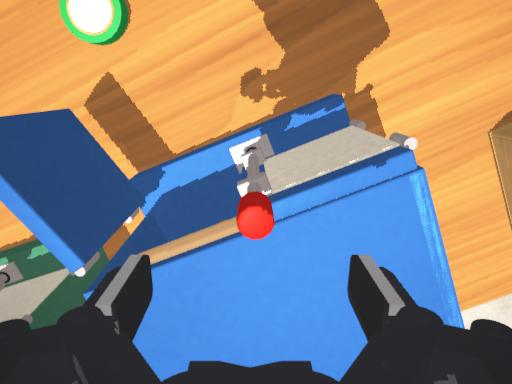

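```bash
python3 -m pendant '[[0,25,0,2,0],[0,60,0,2,0],[0,78,0,2,0],[0,85,0,2,0],[0,85,0,2,0]]' 40; python3 -m pendant '[[255,0,0,0,0],[255,0,0,0,0],[255,0,0,0,0],[255,0,0,0,0],[255,0,0,0,0]]' 50;  python3 look.py
```

```text
clock: 3.02
position: [0.5644, 0.2338, 0.2356]
orientation: [0.151, 0.691, -0.151, 0.691]
contact_force: [-1.1, 0.7, 0.9]
finger_gap: 0.0854
clock: 3.65
position: [0.5649, 0.2371, 0.2363]
orientation: [0.152, 0.69, -0.149, 0.692]
contact_force: [2.5, 9.2, -0.2]
finger_gap: 0.023
{'clock': 3.65, 'position': array([0.56491414, 0.23705907, 0.23625018]), 'orientation': array([ 0.15210379,  0.69023015, -0.14857289,  0.69164505]), 'finger_gap': 0.02296116349577955, 'contact_force': array([ 2.51246108,  9.23281742, -0.24803782])}
scene blue_knob [(0.37, 190.3, 150.4)]
scene blue_cupboard [(0.56, 216.4, 148.1)]
side blue_knob [(0.58, 154.7, 221.4), (0.34, 148.3, 216.2)]
side blue_cupboard [(0.84, 185.1, 193.1)]
wrist blue_knob [(0.77, 248.5, 275.8)]
wrist blue_cupboard [(0.75, 272.4, 230.8)]
```

View pics/a_wrist.png

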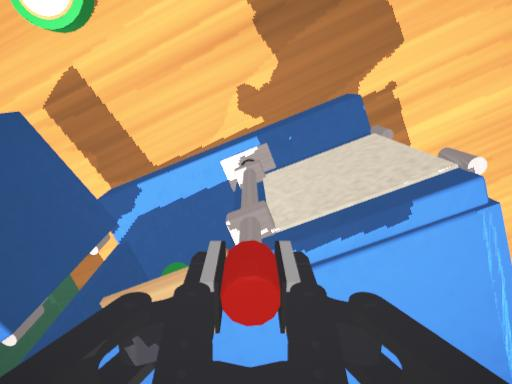

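The knob is held between the pads (centre about (250,280), gap 23 mm), with a 9 N side load. I'll ease sideways and lift slowly.

```bash
python3 -m pendant '[[255,-8,3,0,0],[255,-16,3,0,0],[255,-24,3,0,0],[255,-31,3,0,0],[255,-34,3,0,0]]' 60; python3 -m pendant '[[255,0,0,0,0],[255,0,0,0,0]]'; python3 look.py
```

```text
clock: 4.72
position: [0.5646, 0.2371, 0.2684]
orientation: [0.151, 0.691, -0.151, 0.69]
contact_force: [1.4, 7.4, -22.3]
finger_gap: 0.0227
clock: 4.97
position: [0.5647, 0.2371, 0.2682]
orientation: [0.151, 0.691, -0.151, 0.69]
contact_force: [0.2, 5.1, -8.6]
finger_gap: 0.0221
{'clock': 4.975, 'position': array([0.56469244, 0.23710043, 0.2682447 ]), 'orientation': array([ 0.15083956,  0.6914478 , -0.15100101,  0.69017828]), 'finger_gap': 0.022083442633769518, 'contact_force': array([ 0.16770152,  5.13485542, -8.59881387])}
scene blue_knob []
scene blue_cupboard [(0.86, 218.8, 148.3)]
side blue_knob [(0.54, 155.2, 222.0)]
side blue_cupboard []
wrist blue_knob [(0.93, 249.0, 273.2)]
wrist blue_cupboard [(0.79, 262.2, 224.4)]
```

View pics/a_wrist.png

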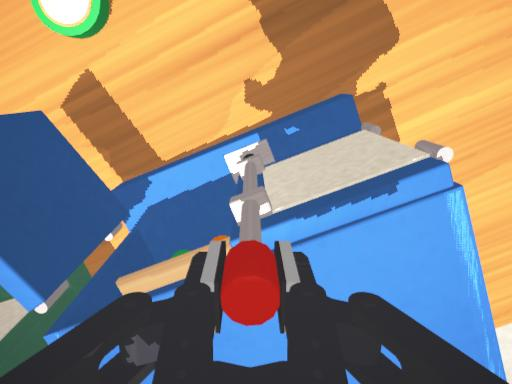

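View pics/a_side.png

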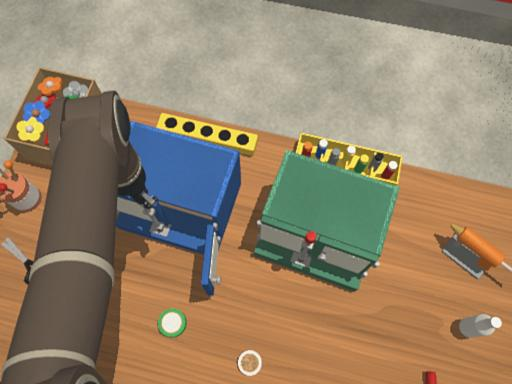

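```bash
cat > arc.py <<'E'
import numpy as np,sys
from scipy.spatial.transform import Rotation as Ro
from workcell import status
s=status.get_state();R=Ro.from_quat(s['orientation']).as_matrix();p=s['position']
H=np.array([.583,.3605]);r=p[:2]-H;print('radius',np.linalg.norm(r),'ang',np.degrees(np.arctan2(r[1],r[0])),'F',s['contact_force'].round(1),'j',np.round(s['joint_pos'],2))
for i in range(1,6):
    t=-.0785*i;c,n=np.cos(t),np.sin(t)
    q=np.array([[c,-n],[n,c]])@r-r
    print((R.T@np.array([q[0],q[1],0])*1000).round(1),round(-t,3))
E
python3 arc.py
```

```text
radius 0.12472458104209579 ang -98.44868827696702 F [ -0.2   5.8 -10.2] j [-0.62  0.36  0.19  1.59 -0.07  1.2   0.73]
[ 0.  -2.4 -9.5] 0.079
[  0.   -4.  -19.2] 0.157
[  0.1  -4.8 -28.9] 0.235
[  0.1  -4.9 -38.7] 0.314
[  0.1  -4.2 -48.5] 0.393
```

```bash
python3 -m pendant '[[255,1,-2,-9,0.079],[255,1,-3,-19,0.157],[255,1,-4,-29,0.235],[255,1,-4,-39,0.314],[255,1,-3,-48,0.393]]'; python3 arc.py
```

```text
clock: 6.05
position: [0.5198, 0.2528, 0.2682]
orientation: [0.283, 0.648, -0.285, 0.647]
contact_force: [-3.6, 0.6, -3.4]
finger_gap: 0.0223
radius 0.12490235588509785 ang -120.41981858722447 F [-3.6  0.6 -3.4] j [-0.73  0.3   0.25  1.68 -0.08  1.17  0.28]
[ 0.  -2.5 -9.5] 0.079
[  0.   -4.2 -19.1] 0.157
[  0.   -5.2 -28.9] 0.235
[  0.   -5.4 -38.7] 0.314
[ -0.   -4.8 -48.5] 0.393
```

Following the hinge circle well with little force, so I'll continue.

```bash
python3 -m pendant '[[255,0,-2,-9,0.079],[255,0,-4,-19,0.157],[255,0,-5,-29,0.235],[255,0,-5,-39,0.314],[255,0,-5,-48,0.393]]'; python3 arc.py|head -1;  python3 -m pendant '[[255,0,-2,-9,0.079],[255,0,-4,-19,0.157],[255,0,-5,-29,0.235],[255,0,-5,-39,0.314],[255,0,-5,-48,0.393]]'; python3 arc.py
```

```text
clock: 6.68
position: [0.4831, 0.2847, 0.2682]
orientation: [0.404, 0.58, -0.406, 0.579]
contact_force: [-2.7, 1.5, -4.4]
finger_gap: 0.0226
radius 0.12541787015389766 ang -142.83570745955964 F [-2.7  1.5 -4.4] j [-0.85  0.27  0.29  1.72 -0.08  1.16 -0.18]
clock: 7.3
position: [0.4613, 0.3286, 0.2681]
orientation: [-0.509, -0.49, 0.511, -0.489]
contact_force: [-5.2, 1.6, -3.5]
finger_gap: 0.0222
radius 0.12579481481367427 ang -165.2909192096552 F [-5.2  1.6 -3.5] j [-0.97  0.29  0.33  1.71 -0.1   1.17 -0.65]
[-0.  -2.5 -9.5] 0.079
[ -0.   -4.3 -19.3] 0.157
[ -0.   -5.3 -29.1] 0.235
[ -0.   -5.5 -39. ] 0.314
[ -0.1  -5.  -48.8] 0.393
```

```bash
python3 -m pendant '[[255,0,-2,-9,0.079],[255,0,-4,-19,0.157],[255,0,-5,-29,0.235],[255,0,-5,-39,0.314],[255,0,-5,-49,0.393]]'; python3 -m pendant '[[255,0,0,-2,0.01],[255,0,0,-2,0.01],[255,0,0,-2,0.01]]'; python3 arc.py | head -1; python3 look.py
```

```text
clock: 7.92
position: [0.4581, 0.3782, 0.2682]
orientation: [-0.595, -0.381, 0.597, -0.38]
contact_force: [-4.6, 1.2, -3.5]
finger_gap: 0.0229
clock: 8.3
position: [0.4585, 0.38, 0.2682]
orientation: [-0.596, -0.379, 0.599, -0.378]
contact_force: [-8.8, 1.8, -1.2]
finger_gap: 0.0225
radius 0.1260472156062375 ang 171.0837013866978 F [-8.8  1.8 -1.2] j [-1.06  0.34  0.39  1.64 -0.14  1.19 -1.09]
{'clock': 8.3, 'position': array([0.45847596, 0.38003624, 0.268161  ]), 'orientation': array([-0.59588719, -0.3791404 ,  0.59853063, -0.37806362]), 'finger_gap': 0.022535667878811616, 'contact_force': array([-8.79747226,  1.76607883, -1.15315091])}
scene blue_knob [(0.61, 119.4, 104.7)]
scene blue_cupboard [(0.65, 210.1, 136.7)]
side blue_knob [(0.79, 63.4, 228.0)]
side blue_cupboard [(0.62, 168.2, 194.6)]
wrist blue_knob [(0.74, 248.7, 274.4)]
wrist blue_cupboard [(0.67, 417.7, 208.4)]
```

View pics/a_wrist.png

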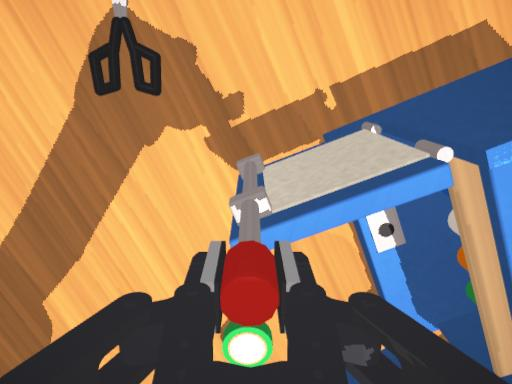

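The leaf is at about 90° with the knob still held (250,280). I'll relieve the load, release, and rise straight up.

```bash
python3 -m pendant '[[255,0,-2,0,0],[255,0,-2,0,0],[120,0,-2,0,0],[60,0,-2,0,0],[0,0,-2,0,0]]'; python3 -m pendant '[[0,0,0,0,0],[0,0,0,0,0],[0,0,0,0,0]]'; python3 look.py
```

```text
clock: 9.38
position: [0.4596, 0.3806, 0.2689]
orientation: [0.598, 0.378, -0.597, 0.378]
contact_force: [0.4, 0.6, -1.3]
finger_gap: 0.076
clock: 9.75
position: [0.4589, 0.3807, 0.2683]
orientation: [0.597, 0.378, -0.597, 0.378]
contact_force: [-0.5, -0.1, -0.2]
finger_gap: 0.0856
{'clock': 9.75, 'position': array([0.45891724, 0.38074571, 0.26831228]), 'orientation': array([ 0.59747025,  0.37823963, -0.59741508,  0.37823183]), 'finger_gap': 0.08557420369392339, 'contact_force': array([-0.46409936, -0.09379333, -0.22175257])}
scene blue_knob [(0.61, 120.3, 102.4)]
scene blue_cupboard [(0.69, 210.7, 141.0)]
side blue_knob [(0.46, 65.5, 228.6)]
side blue_cupboard [(0.69, 166.1, 198.3)]
wrist blue_knob [(0.67, 249.7, 276.5)]
wrist blue_cupboard [(0.67, 410.8, 203.3)]
```

View pics/a_wrist.png

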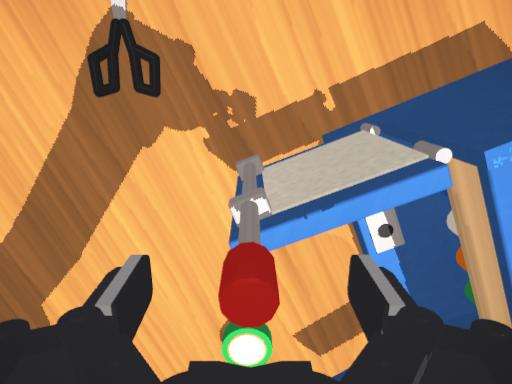

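Released, with the knob unmoved at about (250,285). Retreating up, then away.

```bash
python3 -m pendant '[[0,-20,0,0,0],[0,-60,0,0,0],[0,-100,0,0,0],[0,-120,-20,-30,0],[0,-120,-60,-70,0]]'; python3 -m pendant '[[0,0,-40,-40,0],[0,0,-80,-80,0],[0,0,-100,-100,0],[0,0,-100,-100,0],[0,0,-100,-100,0]]'; python3 look.py
python3 - <<'E'
from geo import *
a,b=load('scene'),load('side')
for uv in((120,110),(65,222)):print(red(a if uv[0]>100 else b,uv,40))
print(red(a,(262,245)),red(b,(310,237)))
for n in('scene','side'):cv2.imwrite(f'pics/f_{n}.png',cv2.resize(load(n)['img'],(800,600)))
E
```

```text
clock: 10.82
position: [0.4368, 0.4692, 0.3914]
orientation: [0.6, 0.377, -0.597, 0.377]
contact_force: [1.2, -0.1, -0.1]
finger_gap: 0.0853
clock: 11.45
position: [0.3878, 0.602, 0.3882]
orientation: [0.598, 0.378, -0.598, 0.378]
contact_force: [0.3, -0.6, -0.5]
finger_gap: 0.0853
{'clock': 11.45, 'position': array([0.38779359, 0.60197505, 0.38821449]), 'orientation': array([ 0.59767794,  0.3775497 , -0.59761097,  0.37828353]), 'finger_gap': 0.08525841906423752, 'contact_force': array([ 0.30727224, -0.64299078, -0.49166187])}
scene blue_knob [(0.7, 119.2, 105.2)]
scene blue_cupboard [(0.94, 211.3, 138.8)]
side blue_knob [(0.72, 64.6, 227.5)]
side blue_cupboard [(0.81, 170.5, 196.0)]
wrist blue_knob []
wrist blue_cupboard [(0.58, 461.0, 258.9)]
[([112, 97, 11, 13, 97], [117.2, 102.6])]
[([54, 221, 15, 13, 136], [61.1, 226.6])]
[([257, 240, 9, 10, 75], [261.3, 244.7])] [([305, 231, 11, 13, 99], [310.1, 237.0])]
```

View pics/a_scene.png

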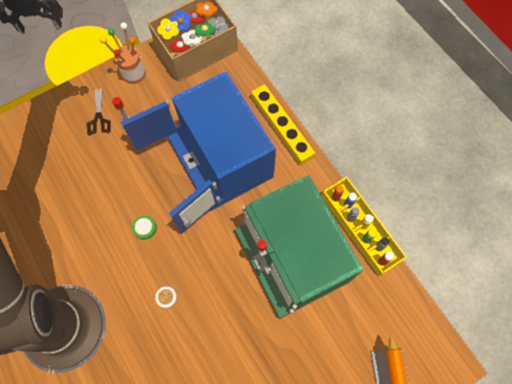

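View pics/f_side.png

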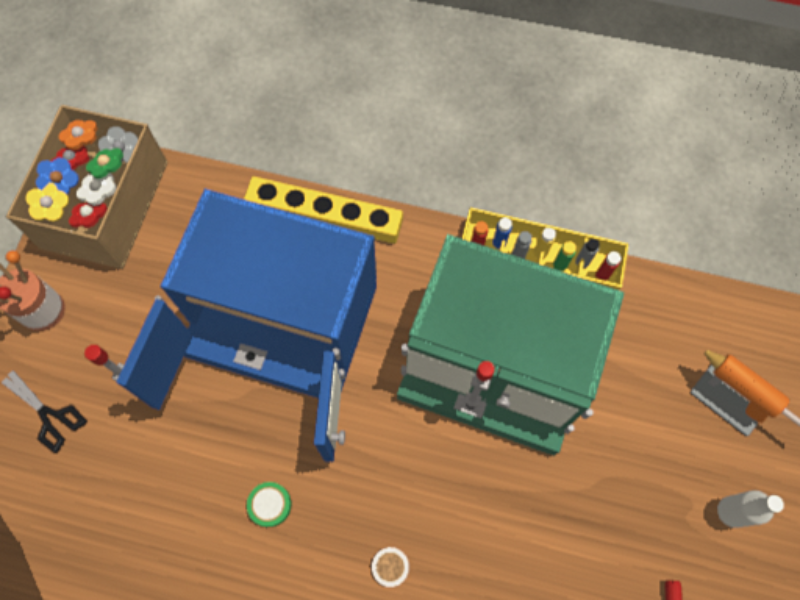

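Run:
```python
from geo import *
a,b=load('scene'),load('side')
X=tri(a,(117.2,102.6),b,(61.1,226.6));print(X)
r=X[:2]-[.583,.3605];print(np.linalg.norm(r),-98.4+360-(np.degrees(np.arctan2(r[1],r[0]))%360))
from workcell import arm
print(arm.sign_off())
```

```text
[0.45577436 0.37316195 0.30015301]
0.12785417176573322 87.28356402001961
the job is handed in; nothing more can be done
None
```

The blue cupboard's bolt is fully up and its leaf stands open at about a right angle. The job was handed in at about 11.5 s.

- **Bolt:** I pinched the blue knob from above and lifted it 32 mm until it met its stop. Only then did I swing the leaf, turning the gripper with it, and let go and backed the arm well clear.
- **Bolt height check:** By triangulation, the knob centre was at z = 0.269 before lifting and 0.300 after, a rise of about 31 mm. The hole in the sill shows empty.
- **Leaf angle check:** The arm position gave about 90.5° at release. The final camera triangulation gave about 87°, which is consistent within camera error.
- **Blue wing and green cupboard:** In the final pictures the other blue leaf looks unmoved and wide open. The green knob is at the same place as at the start and still down.
- **Forces:** In the readings printed after each move, the wrist force peaked at about 23 N, at the bolt's stop.
- **Failed checks:** None, though the network missed the knob or cupboard in a few frames while the arm was in the way.

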